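# Reset the grinder's pointer to the house mark, play taken up

### The job

The coffee grinder is set too fine. Pinch the upright knob of its adjusting lever and turn it counter-clockwise (seen from above, towards coarse) until the pointer is at least 20 mm past the tall pin, then turn it clockwise (towards fine) until the pointer stands at the pin, finishing with a clockwise move so that the worn collar's play is taken up. Move the pointer only by means of the lever, and let go of the knob.

Things in the scene. Friction and masses are not known exactly. Their poses are not given: they have to be found in the camera images.
- pointer: Steel ring, 156 mm across, with a pointer, on top of a silver fixed grinder 0.19 m tall. Origin on the vertical turning axis of ring and lever, 197 mm above the counter; x runs out along the pointer, z up. The lever has 0.3 rad of play before it drags the ring: driving clockwise, the knob is exactly opposite the pointer; driving counter-clockwise, it is 0.3 rad counter-clockwise of opposite.
- pointer_tip (a point): Tip of the pointer, a steel tongue 12 mm wide over a dark scale arc with white ticks, on the spout's side of the grinder, away from the knob: 118 mm from the turning axis, 203 mm above the counter. It starts clockwise (fine side) of the tall pin and stays where it is left.
- mark_pin (a point): The mark, half-way up: a single tall steel pin, 8 mm across, 30 mm tall, on the scale arc 130 mm from the turning axis, just outside the pointer's sweep (they never meet). x points outwards from the axis, z up, +y counter-clockwise (coarse). The low broad clip (32 mm wide, 9 mm high) farther clockwise is not the mark.
- knob_mid (a point): Middle of the lever's upright round black knob: 20 mm across, 46 mm tall, 85 mm from the turning axis, 243 mm above the counter, on a flat bar whose top is 23 mm below this point. It moves on a level circle, stays where it is left, and takes 1 to 5 N. Nothing near it is higher than this point; its travel reaches 0.5 rad or more past opposite the pin, both ways.

How it is judged:
By the outcome, as a careful person would: the job done as asked, in the order asked, and still so for the second after the job is handed in, with the robot touching nothing.
It also fails if it takes over 40 s, if anything falls off the work surface, if the arm or the gripper's body presses on something with over 40 N, if the wrist force passes 120 N, or if a joint passes its speed limit or range.

### The arm

A 7-joint arm with a two-finger parallel gripper is mounted at the origin on the work surface. World frame = base frame: x ahead of the robot, y to its left, z up, the work surface at z = 0. Lengths are in mm, angles in rad, forces in N, time in s.
With the tool pointing down it reaches from about 400 to 875 mm from the base axis. Payload 6.5 kg.
Tool frame: the origin (TCP) lies midway between the tips of the shut fingers; the grasp point (between the pads) lies 19 mm behind it; x points along the fingers, z is the direction in which the jaws open and shut, and the axes are right-handed (so a half turn about x gives the same grasp; the last joint's range is limited). The gripper opens to 85 mm and grips with 20 to 120 N. Pads are 22 mm wide; open, the fingers measure 114 mm over their backs; the gripper's body (76 mm by 85 mm) begins 54 mm behind the grasp point. The pads swing forward as they close: fully open they stand 13 mm farther back than shut.
Start: joints at [-1.288, 0.536, -0.004, 1.538, 0.003, 1.067, -0.071], TCP at [222.146, 610.853, 231.29] pointing down, gripper open.
Joint ranges: [-2.7, 2.7], [-0.37, 2.16], [-1.27, 1.26], [0.24, 2.4], [-1.31, 4.45], [0.19, 1.91], [-2.76, 2.76]. Speed limits (rad/s): [2.39, 2.39, 3.14, 3.14, 3.14, 3.14, 3.14].

### API

Orientations are given as a unit quaternion [w, x, y, z].
In Python, from bench import telemetry, viewer, order gives the robot as it stands.
- The arm moves only by the shell command python3 -m creep 'ROWS' [FORCE]. ROWS is JSON, a list of rows, each an object of numbers: "fingers": the closure, from 0 (fully open) to 1 (shut); "dx", "dy", "dz": the shift along the tool's x, y, z in mm; "ax", "ay", "az": the turn, a rotation vector about the tool's x, y, z in degrees. In form: [{"fingers": .., "dx": .., "dy": .., "dz": .., "ax": .., "ay": .., "az": ..}, ...]. A call has 1 to 5 rows; each row shifts and turns the pose as measured when the row begins, along the tool's axes as they then stand; what a row does not reach is not made up. A row lasts 1/12 s, in which the tool goes at most 41.7 mm and 7.16 degrees, less where a joint would pass 70% of its speed; a pose out of reach is approached as far as the arm can. A call with a gripper value outside its range is refused whole. The fingers move at their own pace and stop on an object; FORCE is the grip in N (left out, the last holds). Time passes only in rows, so rows that do not move let the fingers close. It gives the time, the measured TCP pose, the force and the opening at its end, in the units of the state.
- telemetry.sense(): the state, without advancing time (a new reading comes with each control period).
- viewer.capture(name): name is "side" or "top"; returns the picture (420x560x3 uint8, red, green, blue); there is no depth.
- viewer.camera_info(name): a dict with "mtx" (3x3 intrinsics, pixels), "R" (3x3) and "t" (3): a world point X has camera coordinates R X + t. Camera axes: x right, y down, z forward; pixel columns grow to the right and rows downward; lengths in mm; the calibration is good to about 2 mm. A picture is of the moment at which its call begins. camera_info takes no time and is no camera call.
- order.sign_off(): hands the job in, once; it reports no verdict.
The state is a dict: "t": time; "qpos": joint angles; "qvel": joint speeds; "joint_efforts": joint torques, N m; "tcp_pos": TCP position; "tcp_rot": TCP orientation; "contact_force": force on the tool from outside, world axes, zero at the start; "moment": the same for the moment, N m; "opening": finger opening in mm.
Only numpy, scipy, OpenCV 4.12 (cv2) and the standard library are available. Lean on these libraries where they do the work, as an engineer would, in place of code of your own. Each camera call takes 0.05 s, during which the arm holds its last target. There are 200 camera calls.

## Working session

There is one attempt and no reset: what is moved stays moved. The work goes in short steps, Python scripts to look and compute and a shell command to move; the robot and the scene stay as the last step left them, time stands still between calls to the robot, and variables do not carry over. Pictures are saved under pics/ and viewed, about 8 in all and at most 12, crops included, and the job is handed in when it is done.

```bash
mkdir -p pics
python3 - <<'E'
from bench import telemetry, viewer
import cv2,numpy as np
for n in("top","side"):
    im=viewer.capture(n); cv2.imwrite(f"pics/{n}0.png",im[:,:,::-1])
    c=viewer.camera_info(n); R=np.array(c["R"]);print(n,np.array(c["mtx"]).round(1).tolist(),R.round(3).tolist(),(-R.T@np.array(c["t"])).round(0))
s=telemetry.sense();print(s)
E
```

```text
top [[506.4, 0.0, 279.4], [0.0, 506.4, 208.8], [0.0, 0.0, 1.0]] [[0.011, -1.0, 0.016], [-0.999, -0.012, -0.05], [0.051, -0.016, -0.999]] [579.  39. 911.]
side [[518.5, 0.0, 286.4], [0.0, 518.5, 215.2], [0.0, 0.0, 1.0]] [[0.745, -0.667, -0.013], [-0.38, -0.409, -0.83], [0.548, 0.623, -0.558]] [ 185. -450.  689.]
{'t': 0.1, 'qpos': array([-1.28816714,  0.53711865, -0.00447381,  1.5387546 ,  0.00261597,
        1.06729357, -0.07124567]), 'qvel': array([ 0.00017739, -0.00263843,  0.00115956, -0.00367973,  0.00013113,
        0.00048258,  0.00024066]), 'joint_efforts': array([ 3.17231134e-03, -5.84566569e+01,  1.05232224e+00, -2.59775662e+01,
        1.26770043e-02,  4.63947988e-03,  6.92772517e-06]), 'tcp_pos': array([221.97350012, 610.32670411, 230.48975063]), 'tcp_rot': array([ 0.57873651, -0.40601643,  0.57959712,  0.40531702]), 'contact_force': array([0.5565825 , 0.49503504, 0.07734471]), 'moment': array([ 0.04073926, -0.01120644,  0.01405663]), 'opening': 85.4262613299378}
```

View pics/top0.png

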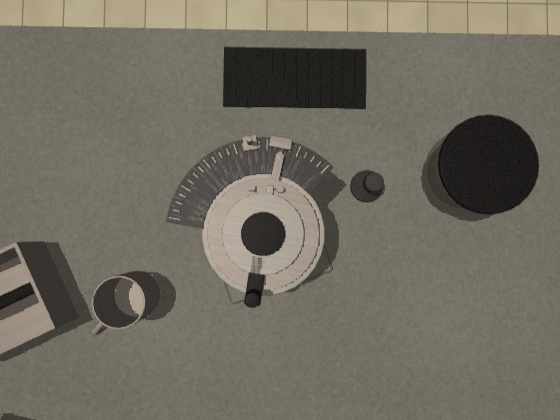

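View pics/side0.png

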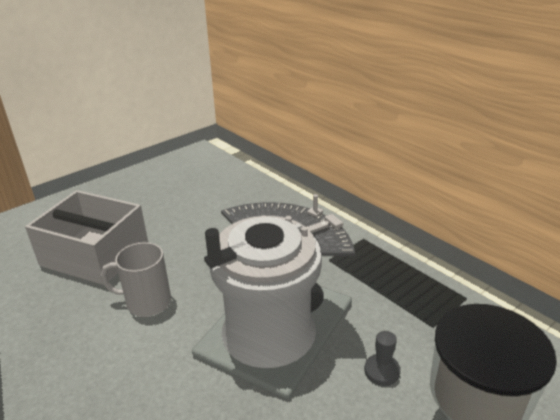

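The top view shows the turning axis near (263,234), knob near (253,298), pointer tip near (280,152), pin near (250,142) and clip near (281,142). The side view shows the pin at about (316,203) and the knob at (212,243). I'll enlarge both.

```bash
cat > h.py <<'E'
import cv2,numpy as np
from bench import telemetry, viewer
def cam(n):
    c=viewer.camera_info(n); return [np.array(c[k],float) for k in("mtx","R","t")]
def ray(n,u,v,z):
    K,R,t=cam(n); d=R.T@np.linalg.solve(K,[u,v,1]); o=-R.T@t; return o+d*(z-o[2])/d[2]
def proj(n,X):
    K,R,t=cam(n); p=K@(R@np.array(X,float)+t); return p[:2]/p[2]
def crop(im,u0,v0,w,h,s): return cv2.resize(im[v0:v0+h,u0:u0+w],None,fx=s,fy=s,interpolation=cv2.INTER_CUBIC)
E
python3 - <<'E'
from h import *
a=crop(cv2.imread("pics/top0.png"),190,125,150,190,3); b=crop(cv2.imread("pics/side0.png"),200,185,160,110,2.1)
a=cv2.convertScaleAbs(a,alpha=1.3)
c=np.zeros((570,800,3),np.uint8); c[:a.shape[0],:a.shape[1]]=a; c[:b.shape[0],455:455+b.shape[1]]=b[:,:345]
cv2.imwrite("pics/c0.png",c)
E
```

```text
(no output)
```

View pics/c0.png

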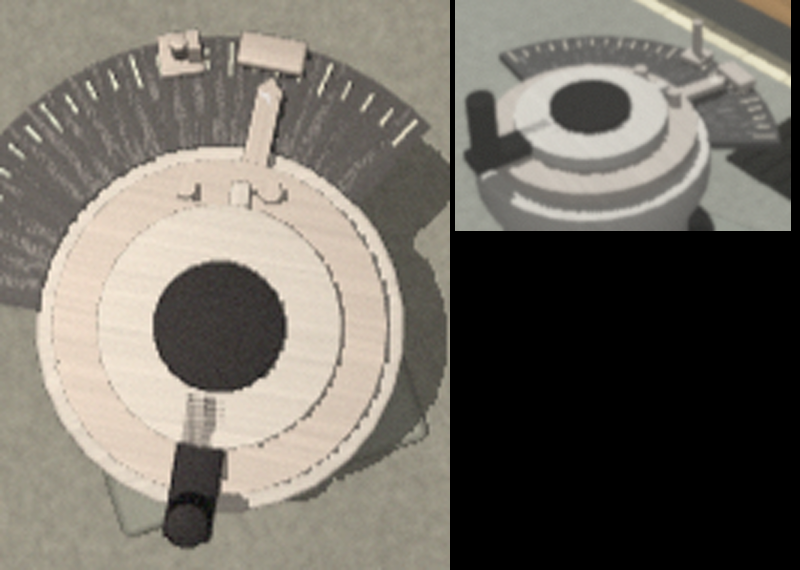

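Run:
```python
from h import *
ax=ray("top",263.3,234,200); print("axis",ax)
k=ray("top",252.7,299.7,266); tip=ray("top",279.3,152.3,203)
def tri(a,b):
    P=[cam(n)[0]@np.c_[cam(n)[1],cam(n)[2]] for n in("top","side")]
    X=cv2.triangulatePoints(P[0],P[1],np.array(a,float),np.array(b,float));return (X[:3]/X[3]).ravel()
ptop=tri((249.3,139.5),(315.2,195.5)); print("pintop",ptop)
kt=tri((252.7,299.7),(200+(481-455)/2.1,185+98/2.1)); print("knobtop",kt)
for n,p in(("knob",k),("tip",tip),("pin",ptop)):
    d=(p-ax)[:2];print(n,p.round(1),np.hypot(*d).round(1),np.arctan2(d[1],d[0]).round(3))
for z in (195,200,205,210,215,220,225,230,235):
  for r in(130,):
    for th in(.13,.16,.19):
      X=ax[:2]+r*np.array([np.cos(th),np.sin(th)]);print(z,th,proj("top",[*X,z]).round(1),proj("side",[*X,z]).round(1))
```

```text
axis [579.03980507  49.72516908 200.        ]
pintop [706.034313    69.52042262 233.91639026]
knobtop [496.1193037   61.04542837 267.00427209]
knob [496.   61.1 266. ] 83.8 3.006
tip [694.1  28.6 203. ] 117.0 -0.182
pin [706.   69.5 233.9] 128.5 0.155
195 0.13 [252.6 143.2] [316.7 215.2]
195 0.16 [249.9 143.6] [314.9 214.4]
195 0.19 [247.2 144. ] [313.  213.6]
200 0.13 [252.5 142.6] [316.8 212.8]
200 0.16 [249.8 143. ] [314.9 212. ]
200 0.19 [247.  143.4] [313.1 211.2]
205 0.13 [252.4 142. ] [316.8 210.3]
205 0.16 [249.6 142.3] [315.  209.5]
205 0.19 [246.9 142.8] [313.1 208.7]
210 0.13 [252.2 141.3] [316.9 207.8]
210 0.16 [249.5 141.7] [315. 207.]
210 0.19 [246.7 142.1] [313.2 206.3]
215 0.13 [252.1 140.6] [316.9 205.3]
215 0.16 [249.3 141. ] [315.1 204.6]
215 0.19 [246.5 141.5] [313.2 203.8]
220 0.13 [252. 140.] [317.  202.8]
220 0.16 [249.2 140.3] [315.2 202.1]
220 0.19 [246.4 140.8] [313.3 201.3]
225 0.13 [251.8 139.3] [317.1 200.3]
225 0.16 [249.  139.7] [315.2 199.5]
225 0.19 [246.2 140.1] [313.3 198.8]
230 0.13 [251.7 138.6] [317.1 197.8]
230 0.16 [248.8 139. ] [315.3 197. ]
230 0.19 [246.  139.4] [313.4 196.3]
235 0.13 [251.5 137.9] [317.2 195.2]
235 0.16 [248.7 138.3] [315.3 194.5]
235 0.19 [245.8 138.7] [313.4 193.7]
```

```bash
cat >> h.py <<'E'
from scipy.spatial.transform import Rotation as Rt
AX=np.array([579.,49.7])
def pose():
    s=telemetry.sense(); w,x,y,z=s["tcp_rot"]; return s,np.array(s["tcp_pos"]),Rt.from_quat([x,y,z,w])
def knob(th,z,r=84.5): return np.array([*(AX+r*np.array([np.cos(th),np.sin(th)])),z])
def to(p,zdir=3.4):
    s,q,R=pose(); print("t",s["t"],"tcp",q.round(1),"F",np.round(s["contact_force"],1),"open",round(s["opening"],1))
    zt=np.array([-np.sin(zdir),np.cos(zdir),0]); zt*= np.sign(zt@R.as_matrix()[:,2])
    x=np.array([0,0,-1.]); D=Rt.from_matrix(np.c_[x,np.cross(zt,x),zt])
    print("shift",R.inv().apply(np.array(p)-q).round(1),"turn",np.degrees((R.inv()*D).as_rotvec()).round(1)); print(R.as_matrix().round(3).tolist())
E
python3 -c "
from h import *
to(knob(3.006,320))"
```

```text
t 0.1 tcp [222.  610.3 230.5] F [0.6 0.5 0.1] open 85.4
shift [ -88.8 -444.5 -422.9] turn [-34.8  -0.1  -0. ]
[[-0.0, -0.94, 0.342], [-0.002, 0.342, 0.94], [-1.0, -0.0, -0.002]]
```

```bash
python3 -m creep '[{"fingers":0,"dx":-20,"ax":-7},{"fingers":0,"dx":-20,"ax":-7},{"fingers":0,"dx":-20,"ax":-7},{"fingers":0,"dx":-20,"ax":-7},{"fingers":0,"dx":-20,"ax":-7}]' 30; python3 -c "
from h import *
to(knob(3.006,320))"
```

```text
t 0.1 tcp [222.  610.3 230.5] F [0.6 0.5 0.1] open 85.4
shift [ -88.8 -444.5 -422.9] turn [-34.8  -0.1  -0. ]
[[-0.0, -0.94, 0.342], [-0.002, 0.342, 0.94], [-1.0, -0.0, -0.002]]invalid input at $[0]: expected keys fingers, dx, dy, dz, ax, ay, az
```

All keys are needed.

```bash
python3 -m creep '[{"fingers":0,"dx":-20,"dy":0,"dz":0,"ax":-7,"ay":0,"az":0},{"fingers":0,"dx":-20,"dy":0,"dz":0,"ax":-7,"ay":0,"az":0},{"fingers":0,"dx":-20,"dy":0,"dz":0,"ax":-7,"ay":0,"az":0},{"fingers":0,"dx":-20,"dy":0,"dz":0,"ax":-7,"ay":0,"az":0},{"fingers":0,"dx":-20,"dy":0,"dz":0,"ax":-7,"ay":0,"az":0}]' 30; python3 -c "
from h import *
to(knob(3.006,320))"
```

```text
t: 0.52
tcp_pos: [220.3, 606.0, 325.3]
tcp_rot: [-0.42, 0.567, -0.432, -0.562]
contact_force: [-1.3, 0.7, -0.8]
opening: 85.3
t 0.5167 tcp [220.3 606.  325.3] F [-1.3  0.7 -0.8] open 85.3
shift [  14.  -115.8 -599.1] turn [ 1.  -0.9 -0.5]
[[-0.005, -0.962, -0.273], [-0.018, -0.273, 0.962], [-1.0, 0.009, -0.016]]
```

```bash
python3 -m creep '[{"fingers":0,"dx":0,"dy":-8,"dz":-40,"ax":0,"ay":0,"az":0},{"fingers":0,"dx":0,"dy":-8,"dz":-40,"ax":0,"ay":0,"az":0},{"fingers":0,"dx":0,"dy":-8,"dz":-40,"ax":0,"ay":0,"az":0},{"fingers":0,"dx":0,"dy":-8,"dz":-40,"ax":0,"ay":0,"az":0},{"fingers":0,"dx":0,"dy":-8,"dz":-40,"ax":0,"ay":0,"az":0}]'; python3 -c "
from h import *
to(knob(3.006,320))"
```

```text
t: 0.93
tcp_pos: [310.2, 429.5, 329.4]
tcp_rot: [0.416, -0.569, 0.423, 0.57]
contact_force: [1.4, 0.8, -0.2]
opening: 85.2
t 0.9333 tcp [310.2 429.5 329.4] F [ 1.4  0.8 -0.2] open 85.2
shift [  10.8  -67.5 -406.7] turn [ 2.4 -0.3 -0.6]
[[-0.008, -0.955, -0.297], [-0.008, -0.297, 0.955], [-1.0, 0.01, -0.005]]
```

```bash
python3 -m creep '[{"fingers":0,"dx":0,"dy":-8,"dz":-40,"ax":0,"ay":0,"az":0},{"fingers":0,"dx":0,"dy":-8,"dz":-40,"ax":0,"ay":0,"az":0},{"fingers":0,"dx":0,"dy":-8,"dz":-40,"ax":0,"ay":0,"az":0},{"fingers":0,"dx":0,"dy":-8,"dz":-40,"ax":0,"ay":0,"az":0},{"fingers":0,"dx":0,"dy":-8,"dz":-40,"ax":0,"ay":0,"az":0}]'; python3 -c "
from h import *
to(knob(3.006,320))"
```

```text
t: 1.35
tcp_pos: [407.0, 244.8, 329.1]
tcp_rot: [0.415, -0.569, 0.424, 0.57]
contact_force: [0.2, 0.2, 0.6]
opening: 85.3
t 1.35 tcp [407.  244.8 329.1] F [0.2 0.2 0.6] open 85.3
shift [   9.9  -29.9 -201.6] turn [ 2.5 -0.3 -0.6]
[[-0.009, -0.955, -0.297], [-0.009, -0.297, 0.955], [-1.0, 0.011, -0.005]]
```

```bash
python3 -m creep '[{"fingers":0,"dx":0,"dy":-6,"dz":-41,"ax":2,"ay":0,"az":0},{"fingers":0,"dx":0,"dy":-6,"dz":-41,"ax":0,"ay":0,"az":0},{"fingers":0,"dx":0,"dy":-6,"dz":-41,"ax":0,"ay":0,"az":0},{"fingers":0,"dx":0,"dy":-6,"dz":-41,"ax":0,"ay":0,"az":0},{"fingers":0,"dx":0,"dy":-6,"dz":-40,"ax":0,"ay":0,"az":0}]'; python3 -c "
from h import *
to(knob(3.006,300))"
```

```text
t: 1.77
tcp_pos: [488.9, 53.5, 329.4]
tcp_rot: [0.425, -0.561, 0.434, 0.563]
contact_force: [0.4, 1.8, -0.5]
opening: 85.6
t 1.7667 tcp [488.9  53.5 329.4] F [ 0.4  1.8 -0.5] open 85.6
shift [29.3 -8.5  5.9] turn [ 0.4 -0.3 -0.7]
[[-0.01, -0.965, -0.262], [-0.008, -0.262, 0.965], [-1.0, 0.012, -0.005]]
```

```bash
python3 -m creep '[{"fingers":0,"dx":0,"dy":-8,"dz":6,"ax":0,"ay":0,"az":0},{"fingers":0,"dx":25,"dy":0,"dz":0,"ax":0,"ay":0,"az":0},{"fingers":0,"dx":25,"dy":0,"dz":0,"ax":0,"ay":0,"az":0},{"fingers":0,"dx":20,"dy":0,"dz":0,"ax":0,"ay":0,"az":0},{"fingers":0,"dx":0,"dy":0,"dz":0,"ax":0,"ay":0,"az":0}]'
python3 - <<'E'
from h import *
to(knob(3.006,230))
a=crop(viewer.capture("top")[:,:,::-1],180,120,160,200,2.5); b=crop(viewer.capture("side")[:,:,::-1],160,170,190,130,2.1)
c=np.zeros((500,800,3),np.uint8); c[:,:400]=a; c[:b.shape[0],400:400+b.shape[1]]=b
cv2.imwrite("pics/c1.png",c)
E
```

```text
t: 2.18
tcp_pos: [498.5, 47.8, 257.7]
tcp_rot: [-0.431, 0.558, -0.44, -0.556]
contact_force: [-0.8, 0.4, -0.4]
opening: 85.4
t 2.1833 tcp [498.5  47.8 257.7] F [-0.8  0.4 -0.4] open 85.4
shift [27.5 -0.3 14. ] turn [-0.8 -0.6 -0.5]
[[-0.006, -0.97, -0.241], [-0.013, -0.241, 0.97], [-1.0, 0.009, -0.011]]
```

View pics/c1.png

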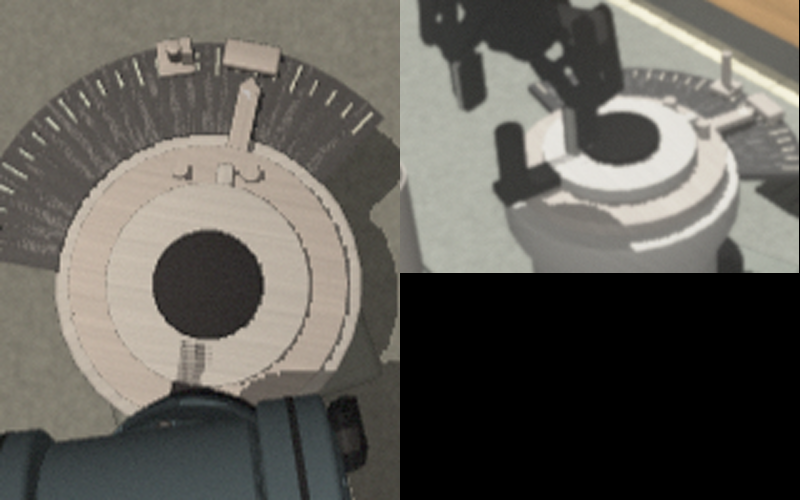

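The side view shows the open fingers on either side of the knob, above it, with the gripper about 14 mm off centre. The top view shows the pointer tip near crop (250,82), still clear of the arm. I'll centre, descend and close.

```bash
python3 -m creep '[{"fingers":0,"dx":0,"dy":0,"dz":14,"ax":0,"ay":0,"az":0},{"fingers":0,"dx":14,"dy":0,"dz":0,"ax":0,"ay":0,"az":0},{"fingers":0,"dx":14,"dy":0,"dz":0,"ax":0,"ay":0,"az":0},{"fingers":0,"dx":0,"dy":0,"dz":0,"ax":0,"ay":0,"az":0}]'
python3 - <<'E'
from h import *
to(knob(3.006,230))
E
```

```text
t: 2.62
tcp_pos: [500.9, 64.4, 238.6]
tcp_rot: [-0.435, 0.562, -0.435, -0.553]
contact_force: [-1.4, -0.3, 0.8]
opening: 85.1
t 2.6167 tcp [500.9  64.4 238.6] F [-1.4 -0.3  0.8] open 85.1
shift [ 8.6  6.3 -1.7] turn [-0.7 -0.6  0.4]
[[0.009, -0.97, -0.243], [-0.008, -0.243, 0.97], [-1.0, -0.006, -0.01]]
```

```bash
python3 -m creep '[{"fingers":0,"dx":8,"dy":6,"dz":-1.5,"ax":0,"ay":0,"az":0},{"fingers":1,"dx":0,"dy":0,"dz":0,"ax":0,"ay":0,"az":0},{"fingers":1,"dx":0,"dy":0,"dz":0,"ax":0,"ay":0,"az":0},{"fingers":1,"dx":0,"dy":0,"dz":0,"ax":0,"ay":0,"az":0},{"fingers":1,"dx":0,"dy":0,"dz":0,"ax":0,"ay":0,"az":0}]' 30; python3 -m creep '[{"fingers":1,"dx":0,"dy":0,"dz":0,"ax":0,"ay":0,"az":0},{"fingers":1,"dx":0,"dy":0,"dz":0,"ax":0,"ay":0,"az":0},{"fingers":1,"dx":0,"dy":0,"dz":0,"ax":0,"ay":0,"az":0}]' 30
python3 - <<'E'
from h import *
to(knob(3.1,230))
E
```

```text
t: 3.03
tcp_pos: [497.5, 61.9, 235.0]
tcp_rot: [-0.436, 0.563, -0.433, -0.552]
contact_force: [-0.4, 0.6, 0.1]
opening: 38.8
t: 3.28
tcp_pos: [497.9, 61.9, 235.8]
tcp_rot: [-0.437, 0.563, -0.433, -0.552]
contact_force: [0.8, 0.8, -2.6]
opening: 19.1
t 3.2833 tcp [497.9  61.9 235.8] F [ 0.8  0.8 -2.6] open 19.1
shift [ 5.8  5.4 -7.6] turn [-0.8 -0.6  0.8]
[[0.016, -0.97, -0.243], [-0.006, -0.243, 0.97], [-1.0, -0.014, -0.01]]
```

```bash
cat >> h.py <<'E'
def arc(ths,z=232,r=84):
    s,q,R=pose(); d=(q-[*AX,0])[:2]; th=np.arctan2(d[1],d[0])%(2*np.pi)
    print("t",round(s["t"],2),"z",q[2].round(1),"theta",th.round(3),"r",np.hypot(*d).round(1),"F",np.round(s["contact_force"],1),"open",round(s["opening"],1))
    p=q
    for t in ths:
        n=knob(t,z,r); print(t,R.inv().apply(n-p).round(1)); p=n
E
python3 -m creep '[{"fingers":1,"dx":2,"dy":4,"dz":-8,"ax":0,"ay":0,"az":0},{"fingers":1,"dx":0,"dy":3,"dz":-8,"ax":0,"ay":0,"az":0},{"fingers":1,"dx":0,"dy":2,"dz":-8,"ax":0,"ay":0,"az":0}]'; python3 -c "
from h import *
arc([3.3,3.4,3.5,3.6,3.7,3.8])"
```

```text
t: 3.53
tcp_pos: [495.7, 42.8, 235.8]
tcp_rot: [-0.437, 0.564, -0.428, -0.555]
contact_force: [-0.4, 3.5, -4.2]
opening: 19.1
t 3.53 z 235.8 theta 3.225 r 83.6 F [-0.4  3.5 -4.2] open 19.1
3.3 [ 3.8  1.3 -6.2]
3.4 [ 0.   0.4 -8.4]
3.5 [ 0.  -0.5 -8.4]
3.6 [ 0.  -1.3 -8.3]
3.7 [ 0.1 -2.1 -8.1]
3.8 [ 0.1 -2.9 -7.9]
```

```bash
python3 -m creep '[{"fingers":1,"dx":0,"dy":1,"dz":-8,"ax":0,"ay":0,"az":0},{"fingers":1,"dx":0,"dy":0,"dz":-8,"ax":0,"ay":0,"az":0},{"fingers":1,"dx":0,"dy":-0.5,"dz":-8,"ax":0,"ay":0,"az":0},{"fingers":1,"dx":0,"dy":-1,"dz":-8,"ax":0,"ay":0,"az":0}]'; python3 -c "
from h import *
arc([3.6,3.7,3.8])"
```

```text
t: 3.87
tcp_pos: [498.2, 20.1, 235.4]
tcp_rot: [0.434, -0.561, 0.424, 0.563]
contact_force: [-7.3, 5.5, 6.7]
opening: 19.0
t 3.87 z 235.4 theta 3.493 r 86.0 F [-7.3  5.5  6.7] open 19.0
3.6 [ 3.3 -3.2 -8.8]
3.7 [-0.1 -2.  -8.2]
3.8 [-0.1 -2.8 -7.9]
```

```bash
python3 -m creep '[{"fingers":1,"dx":0,"dy":-3,"dz":-8,"ax":0,"ay":0,"az":0},{"fingers":1,"dx":0,"dy":-2.5,"dz":-8,"ax":0,"ay":0,"az":0},{"fingers":1,"dx":0,"dy":-3,"dz":-8,"ax":0,"ay":0,"az":0},{"fingers":1,"dx":0,"dy":-2,"dz":-4,"ax":0,"ay":0,"az":0}]'
python3 - <<'E'
from h import *
arc([3.8,3.85])
a=crop(viewer.capture("top")[:,:,::-1],180,120,160,200,3)
b=crop(viewer.capture("side")[:,:,::-1],160,170,190,130,1.6)
c=np.zeros((600,800,3),np.uint8); c[:,:480]=a; c[:b.shape[0],480:480+b.shape[1]]=b
cv2.imwrite("pics/c2.png",c)
E
```

```text
t: 4.2
tcp_pos: [506.8, -0.2, 235.2]
tcp_rot: [0.429, -0.556, 0.424, 0.573]
contact_force: [-5.8, 5.6, 7.0]
opening: 19.1
t 4.2 z 235.2 theta 3.746 r 87.8 F [-5.8  5.6  7. ] open 19.1
3.8 [ 3.1 -5.2 -3.1]
3.85 [-0.1 -1.7 -3.9]
```

View pics/c2.png

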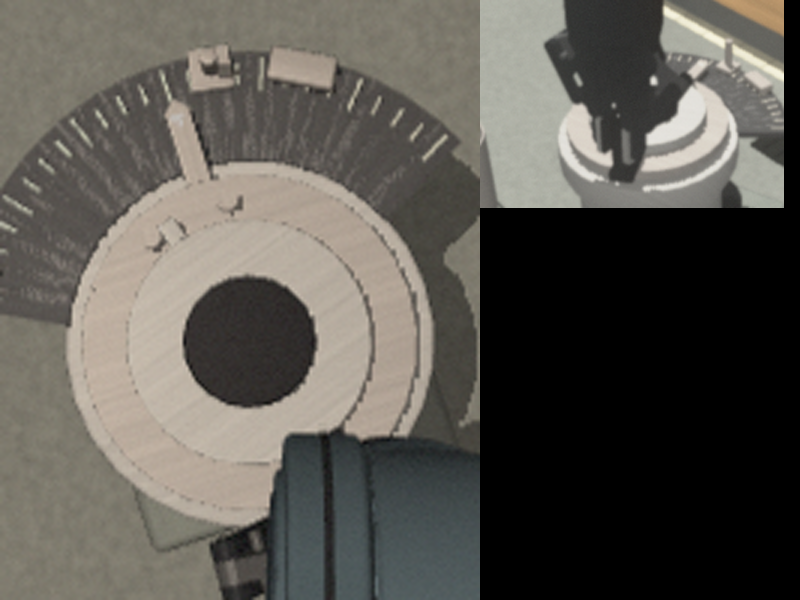

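The pointer tip is now at crop (175,103), i.e. pixel (238.3,154.3), left (coarse side) of the pin at crop (208,58). Next I'll compute how far past it is.

Run:
```python
from h import *
d=ray("top",238.3,154.3,203)[:2]-AX; t=np.arctan2(d[1],d[0]); print(t,np.hypot(*d),"mm past",118*(t-.157))
```

```text
0.316132420932537 117.359046132445 mm past 18.777625670039367
```

```bash
python3 -m creep '[{"fingers":1,"dx":0,"dy":-3,"dz":-4,"ax":0,"ay":0,"az":0},{"fingers":1,"dx":0,"dy":-3,"dz":-4,"ax":0,"ay":0,"az":0},{"fingers":1,"dx":0,"dy":-1,"dz":-2,"ax":0,"ay":0,"az":0}]'
python3 - <<'E'
from h import *
arc([3.8,3.85])
a=crop(viewer.capture("top")[:,:,::-1],210,125,80,60,8)
cv2.imwrite("pics/c3.png",a)
E
```

```text
t: 4.55
tcp_pos: [510.6, -6.6, 235.3]
tcp_rot: [0.425, -0.553, 0.424, 0.578]
contact_force: [-3.3, 6.1, 3.3]
opening: 19.2
t 4.55 z 235.3 theta 3.83 r 88.6 F [-3.3  6.1  3.3] open 19.2
3.8 [ 3.3 -3.3  4.1]
3.85 [-0.1 -1.6 -3.9]
```

View pics/c3.png

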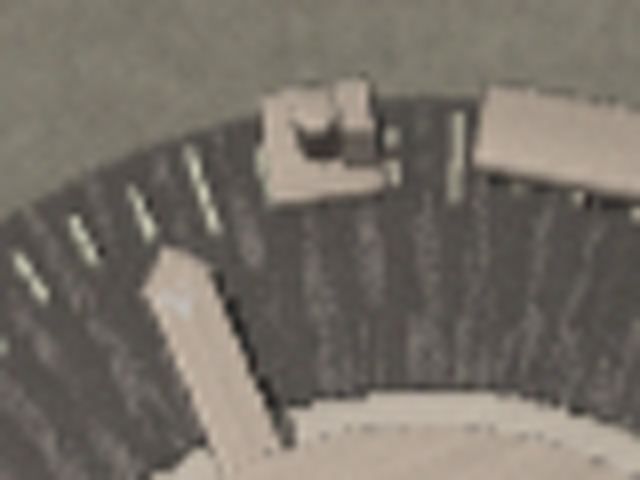

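Run:
```python
from h import *
for u,v,z in((231.5,156.3,203),(250.2,142.8,205),(249.4,139.4,228)):
    d=ray("top",u,v,z)[:2]-AX; t=np.arctan2(d[1],d[0]); print(t,np.hypot(*d),"mm past",118*(t-.157))
arc([3.75,3.65,3.55,3.45,3.35,3.299],235,86)
```

```text
0.4005952012883509 117.92317839522096 mm past 28.74423375202541
0.15466038233055687 129.24397688347779 mm past -0.2760748849942891
0.1552128530262208 129.7293625691305 mm past -0.21088334290594718
t 4.6 z 235.2 theta 3.83 r 88.6 F [-5.8  2.8  5.6] open 19.0
3.75 [0.5 0.1 7.5]
3.65 [0.3 2.3 8.3]
3.55 [0.3 1.5 8.5]
3.45 [0.3 0.7 8.6]
3.35 [ 0.2 -0.2  8.6]
3.299 [ 0.1 -0.4  4.4]
```

```bash
python3 -m creep '[{"fingers":1,"dx":0,"dy":1,"dz":8,"ax":0,"ay":0,"az":0},{"fingers":1,"dx":0,"dy":2.5,"dz":8,"ax":0,"ay":0,"az":0},{"fingers":1,"dx":0,"dy":2,"dz":8,"ax":0,"ay":0,"az":0},{"fingers":1,"dx":0,"dy":1.5,"dz":8,"ax":0,"ay":0,"az":0},{"fingers":1,"dx":0,"dy":0,"dz":5,"ax":0,"ay":0,"az":0}]'
python3 - <<'E'
from h import *
arc([3.5,3.4,3.3],235,86)
E
```

```text
t: 5.02
tcp_pos: [491.9, 18.7, 235.3]
tcp_rot: [0.424, -0.553, 0.431, 0.573]
contact_force: [0.9, -8.3, -0.1]
opening: 19.0
t 5.02 z 235.3 theta 3.484 r 92.5 F [ 0.9 -8.3 -0.1] open 19.0
3.5 [ 0.1 -6.6 -0.9]
3.4 [0.2 0.3 8.6]
3.3 [ 0.1 -0.5  8.6]
```

```bash
python3 -m creep '[{"fingers":1,"dx":0,"dy":-3,"dz":2,"ax":0,"ay":0,"az":0},{"fingers":1,"dx":0,"dy":-3,"dz":4,"ax":0,"ay":0,"az":0},{"fingers":1,"dx":0,"dy":-1,"dz":2,"ax":0,"ay":0,"az":0}]'
python3 - <<'E'
from h import *
arc([3.4,3.3],235,86)
a=crop(viewer.capture("top")[:,:,::-1],210,125,80,60,8)
cv2.imwrite("pics/c4.png",a)
E
```

```text
t: 5.27
tcp_pos: [490.5, 22.2, 235.3]
tcp_rot: [0.421, -0.55, 0.437, 0.574]
contact_force: [3.0, -4.0, -2.6]
opening: 18.9
t 5.27 z 235.3 theta 3.443 r 92.7 F [ 3.  -4.  -2.6] open 18.9
3.4 [ 0.1 -6.6  4. ]
3.3 [ 0.1 -0.5  8.6]
```

View pics/c4.png

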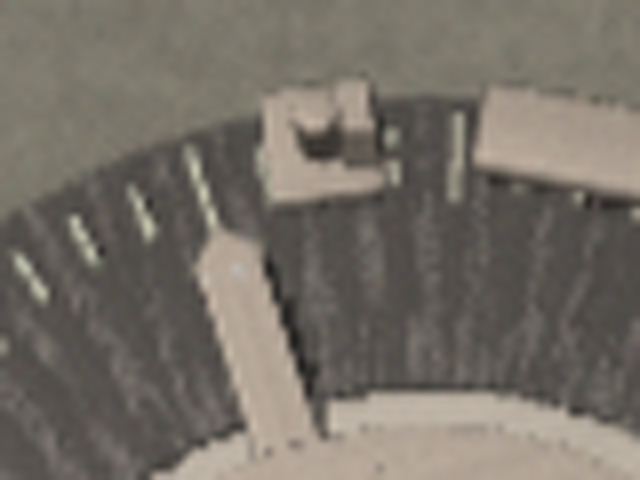

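The tip is at crop (222,230), still about 20 mm on the coarse side of the pin. I'll keep going clockwise in shorter moves.

```bash
cat >> h.py <<'E'
def tiplook(name):
    im=viewer.capture("top")[:,:,::-1]; cv2.imwrite(f"pics/{name}.png",crop(im,210,125,80,60,8))
    d=ray("top",237.75,153.8,203)[:2]-AX
    # polar unwrap of tongue at r=85..112: bright tongue against dark arc -> angle of centre
    g=cv2.cvtColor(np.ascontiguousarray(im),cv2.COLOR_BGR2GRAY).astype(np.float32); T=np.arange(-.3,.5,.002); A=[]
    for r in (98,102,106,110):
        P=np.array([proj("top",[*(AX+r*np.array([np.cos(t),np.sin(t)])),203]) for t in T],np.float32)
        v=cv2.remap(g,P[:,0].copy(),P[:,1].copy(),cv2.INTER_LINEAR).ravel(); m=v>130; A.append((T[m].mean().round(4),round(float(m.sum()*.002*r),1)))
    print("tongue angle,width",A)
E
python3 -m creep '[{"fingers":1,"dx":0,"dy":-2,"dz":4,"ax":0,"ay":0,"az":0},{"fingers":1,"dx":0,"dy":-3,"dz":4,"ax":0,"ay":0,"az":0},{"fingers":1,"dx":0,"dy":-3,"dz":4,"ax":0,"ay":0,"az":0}]'
python3 - <<'E'
from h import *
arc([3.35,3.3],235,86)
tiplook("c5")
E
```

```text
t: 5.57
tcp_pos: [488.7, 29.8, 235.1]
tcp_rot: [0.418, -0.547, 0.444, 0.574]
contact_force: [-9.2, -8.5, 7.6]
opening: 18.8
t 5.57 z 235.1 theta 3.359 r 92.4 F [-9.2 -8.5  7.6] open 18.8
3.35 [-0.2 -6.5  0.5]
3.3 [ 0.  -0.3  4.3]
tongue angle,width [(np.float64(0.242), 11.2), (np.float64(0.244), 10.8), (np.float64(0.24), 10.8), (np.float64(0.243), 11.4)]
```

```bash
python3 -m creep '[{"fingers":1,"dx":0,"dy":-2,"dz":4,"ax":0,"ay":0,"az":0},{"fingers":1,"dx":0,"dy":-2,"dz":2,"ax":0,"ay":0,"az":0}]'
python3 - <<'E'
from h import *
arc([3.3],235,86)
tiplook("c6")
E
```

```text
t: 5.78
tcp_pos: [487.8, 33.8, 235.2]
tcp_rot: [0.416, -0.545, 0.448, 0.574]
contact_force: [-4.3, -8.2, 4.8]
opening: 19.2
t 5.78 z 235.2 theta 3.314 r 92.6 F [-4.3 -8.2  4.8] open 19.2
3.3 [-0.2 -6.7  0.7]
tongue angle,width [(np.float64(0.197), 11.0), (np.float64(0.192), 11.2), (np.float64(0.196), 10.8), (np.float64(0.191), 11.0)]
```

```bash
python3 -m creep '[{"fingers":1,"dx":0,"dy":-2,"dz":3,"ax":0,"ay":0,"az":0}]'
python3 - <<'E'
from h import *
arc([3.3],235,86)
tiplook("c7")
E
```

```text
t: 5.92
tcp_pos: [487.5, 35.3, 235.2]
tcp_rot: [0.415, -0.544, 0.45, 0.574]
contact_force: [-2.0, -6.7, 3.0]
opening: 19.2
t 5.92 z 235.2 theta 3.298 r 92.6 F [-2.  -6.7  3. ] open 19.2
3.3 [-0.2 -6.6 -0.9]
tongue angle,width [(np.float64(0.175), 10.6), (np.float64(0.178), 11.2), (np.float64(0.173), 11.0), (np.float64(0.177), 11.0)]
```

```bash
python3 -m creep '[{"fingers":1,"dx":0,"dy":-1,"dz":3,"ax":0,"ay":0,"az":0}]'
python3 - <<'E'
from h import *
arc([3.3],235,86)
tiplook("c8")
E
```

```text
t: 6.05
tcp_pos: [486.9, 37.6, 235.2]
tcp_rot: [0.415, -0.544, 0.451, 0.574]
contact_force: [2.3, -7.9, -0.7]
opening: 18.9
t 6.05 z 235.2 theta 3.272 r 92.9 F [ 2.3 -7.9 -0.7] open 18.9
3.3 [-0.2 -6.6 -3.2]
tongue angle,width [(np.float64(0.15), 10.8), (np.float64(0.15), 11.2), (np.float64(0.146), 11.2), (np.float64(0.151), 11.0)]
```

View pics/c8.png

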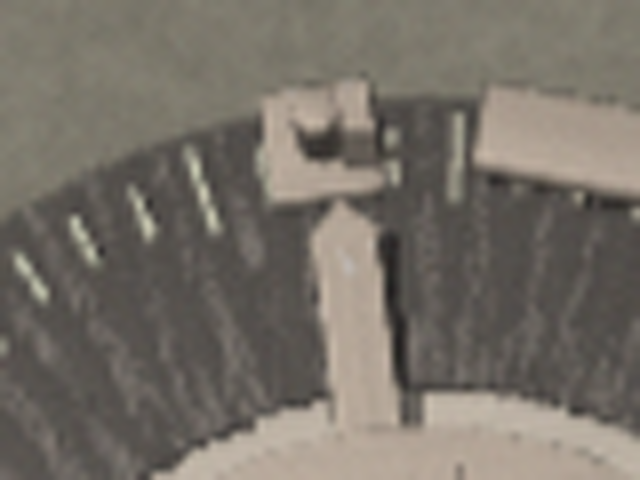

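The tip is at crop (341,203), in line with the pin block centred at crop x≈321–330 along the radius, within about 1 mm by angle. I'll release now.

```bash
python3 -m creep '[{"fingers":0,"dx":0,"dy":0,"dz":0,"ax":0,"ay":0,"az":0},{"fingers":0,"dx":0,"dy":0,"dz":0,"ax":0,"ay":0,"az":0},{"fingers":0,"dx":0,"dy":0,"dz":0,"ax":0,"ay":0,"az":0},{"fingers":0,"dx":0,"dy":0,"dz":0,"ax":0,"ay":0,"az":0},{"fingers":0,"dx":0,"dy":0,"dz":0,"ax":0,"ay":0,"az":0}]'; python3 -m creep '[{"fingers":0,"dx":-15,"dy":0,"dz":0,"ax":0,"ay":0,"az":0},{"fingers":0,"dx":-25,"dy":0,"dz":0,"ax":0,"ay":0,"az":0},{"fingers":0,"dx":-30,"dy":0,"dz":0,"ax":0,"ay":0,"az":0},{"fingers":0,"dx":-30,"dy":0,"dz":0,"ax":0,"ay":0,"az":0}]'; python3 -m creep '[{"fingers":0,"dx":0,"dy":0,"dz":38,"ax":0,"ay":0,"az":0},{"fingers":0,"dx":0,"dy":0,"dz":38,"ax":0,"ay":0,"az":0},{"fingers":0,"dx":0,"dy":0,"dz":38,"ax":0,"ay":0,"az":0},{"fingers":0,"dx":0,"dy":0,"dz":38,"ax":0,"ay":0,"az":0},{"fingers":0,"dx":0,"dy":0,"dz":0,"ax":0,"ay":0,"az":0}]';python3 - <<'E'
from h import *
arc([3.3],235,86)
tiplook("c9")
for u,v in((252.6,150.4),):
    d=ray("top",u,v,203)[:2]-AX; print("tip before",np.arctan2(d[1],d[0]))
a=crop(viewer.capture("top")[:,:,::-1],190,125,150,200,3)
b=crop(viewer.capture("side")[:,:,::-1],280,180,80,70,4)
c=np.zeros((600,800,3),np.uint8); c[:,:450]=a; c[:b.shape[0],460:460+b.shape[1]]=b
cv2.imwrite("pics/c10.png",c)
E
```

```text
t: 6.52
tcp_pos: [485.9, 43.1, 235.7]
tcp_rot: [0.415, -0.544, 0.448, 0.576]
contact_force: [0.1, 0.5, 0.2]
opening: 78.1
t: 6.85
tcp_pos: [487.7, 45.6, 332.6]
tcp_rot: [0.41, -0.541, 0.451, 0.58]
contact_force: [0.2, 0.6, 0.5]
opening: 85.3
t: 7.27
tcp_pos: [452.0, 198.5, 342.6]
tcp_rot: [0.417, -0.542, 0.448, 0.576]
contact_force: [-0.2, 0.6, -0.1]
opening: 85.1
t 7.27 z 342.6 theta 2.277 r 195.6 F [-0.2  0.6 -0.1] open 85.1
3.3 [ 105.4   -6.7 -169. ]
tongue angle,width [(np.float64(0.141), 11.0), (np.float64(0.137), 11.0), (np.float64(0.143), 11.0), (np.float64(0.139), 11.0)]
tip before 0.13950770826118603
```

View pics/c10.png

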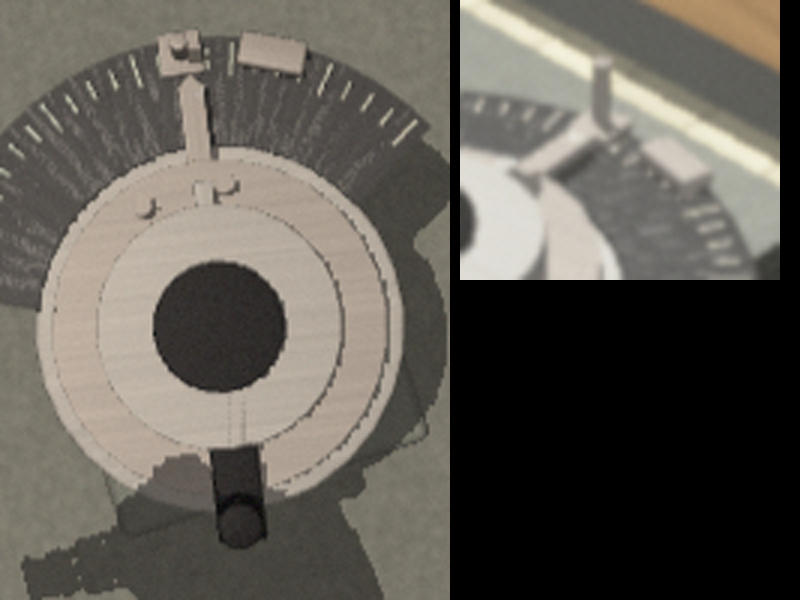

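After release the pointer reads 0.140 rad against the pin's 0.155, about 1.8 mm too far clockwise, because it crept as the fingers let go. There is plenty of time, so I'll grip again, back off counter-clockwise and approach again.

Run:
```python
from h import *
d=ray("top",190+241/3,125+524/3,266)[:2]-AX; t=np.arctan2(d[1],d[0])%(2*np.pi); print("knob",t,np.hypot(*d))
to(knob(t,330),3.45)
```

```text
knob 3.272484252138521 83.47209774742362
t 7.4167 tcp [454.8 190.  342.3] F [ 0.7 -1.4 -0.1] open 85.4
shift [  11.1   -3.4 -156.7] turn [-3.7  0.5 -3.7]
[[-0.064, -0.968, -0.242], [-0.009, -0.241, 0.97], [-0.998, 0.064, 0.007]]
```

```bash
python3 -m creep '[{"fingers":0,"dx":0,"dy":0,"dz":-40,"ax":-3,"ay":0,"az":-3.5},{"fingers":0,"dx":0,"dy":0,"dz":-40,"ax":0,"ay":0,"az":0},{"fingers":0,"dx":0,"dy":0,"dz":-40,"ax":0,"ay":0,"az":0},{"fingers":0,"dx":0,"dy":0,"dz":-36,"ax":0,"ay":0,"az":0},{"fingers":0,"dx":0,"dy":0,"dz":0,"ax":0,"ay":0,"az":0}]'
python3 - <<'E'
from h import *
to(knob(3.275,330),3.45)
E
```

```text
t: 7.83
tcp_pos: [499.8, 28.9, 340.5]
tcp_rot: [0.422, -0.566, 0.42, 0.57]
contact_force: [-0.3, 0.4, 0.1]
opening: 85.6
t 7.8333 tcp [499.8  28.9 340.5] F [-0.3  0.4  0.1] open 85.6
shift [10.5  1.5 10.4] turn [-0.7  0.3 -0. ]
[[-0.002, -0.957, -0.291], [0.006, -0.291, 0.957], [-1.0, 0.0, 0.006]]
```

```bash
python3 -m creep '[{"fingers":0,"dx":10,"dy":2,"dz":10,"ax":0,"ay":0,"az":0},{"fingers":0,"dx":30,"dy":0,"dz":0,"ax":0,"ay":0,"az":0},{"fingers":0,"dx":30,"dy":0,"dz":0,"ax":0,"ay":0,"az":0},{"fingers":0,"dx":20,"dy":0,"dz":0,"ax":0,"ay":0,"az":0},{"fingers":0,"dx":0,"dy":0,"dz":0,"ax":0,"ay":0,"az":0}]'
python3 - <<'E'
from h import *
to(knob(3.275,233),3.45)
E
```

```text
t: 8.25
tcp_pos: [493.8, 34.3, 246.5]
tcp_rot: [0.427, -0.564, 0.423, 0.566]
contact_force: [0.0, -0.5, 0.1]
opening: 85.0
t 8.25 tcp [493.8  34.3 246.5] F [ 0.  -0.5  0.1] open 85.0
shift [13.5 -2.5  3.5] turn [-1.6  0.3  0.1]
[[0.001, -0.961, -0.277], [0.006, -0.277, 0.961], [-1.0, -0.003, 0.006]]
```

```bash
python3 -m creep '[{"fingers":0,"dx":14,"dy":-2,"dz":4,"ax":0,"ay":0,"az":0},{"fingers":0,"dx":0,"dy":0,"dz":0,"ax":0,"ay":0,"az":0},{"fingers":1,"dx":0,"dy":0,"dz":0,"ax":0,"ay":0,"az":0},{"fingers":1,"dx":0,"dy":0,"dz":0,"ax":0,"ay":0,"az":0},{"fingers":1,"dx":0,"dy":0,"dz":0,"ax":0,"ay":0,"az":0}]' 30;  python3 -m creep '[{"fingers":1,"dx":0,"dy":0,"dz":0,"ax":0,"ay":0,"az":0},{"fingers":1,"dx":0,"dy":0,"dz":0,"ax":0,"ay":0,"az":0},{"fingers":1,"dx":0,"dy":0,"dz":0,"ax":0,"ay":0,"az":0},{"fingers":1,"dx":0,"dy":0,"dz":0,"ax":0,"ay":0,"az":0}]' 30
python3 - <<'E'
from h import *
arc([3.4,3.5,3.6,3.7,3.75],233)
tiplook("d1")
E
```

```text
t: 8.67
tcp_pos: [493.3, 40.9, 233.8]
tcp_rot: [0.426, -0.564, 0.423, 0.567]
contact_force: [0.3, 0.2, 0.2]
opening: 51.6
t: 9.0
tcp_pos: [494.6, 40.6, 236.2]
tcp_rot: [0.428, -0.565, 0.422, 0.566]
contact_force: [1.8, 1.2, -6.2]
opening: 19.0
t 9.0 z 236.2 theta 3.248 r 84.9 F [ 1.8  1.2 -6.2] open 19.0
3.4 [  3.1   0.4 -12.8]
3.5 [-0.  -0.2 -8.4]
3.6 [-0.  -1.1 -8.3]
3.7 [-0.  -1.9 -8.2]
3.75 [-0.  -1.2 -4. ]
tongue angle,width [(np.float64(0.129), 11.0), (np.float64(0.134), 11.2), (np.float64(0.131), 11.0), (np.float64(0.128), 11.2)]
```

```bash
python3 -m creep '[{"fingers":1,"dx":0,"dy":0.5,"dz":-8,"ax":0,"ay":0,"az":0},{"fingers":1,"dx":0,"dy":0,"dz":-8,"ax":0,"ay":0,"az":0},{"fingers":1,"dx":0,"dy":-0.5,"dz":-8,"ax":0,"ay":0,"az":0},{"fingers":1,"dx":0,"dy":-1.5,"dz":-8,"ax":0,"ay":0,"az":0},{"fingers":1,"dx":0,"dy":-2,"dz":-8,"ax":0,"ay":0,"az":0}]'; python3 -m creep '[{"fingers":1,"dx":0,"dy":-3,"dz":-8,"ax":0,"ay":0,"az":0},{"fingers":1,"dx":0,"dy":-4,"dz":-8,"ax":0,"ay":0,"az":0}]'
python3 - <<'E'
from h import *
arc([3.8],235)
tiplook("d2")
E
```

```text
t: 9.47
tcp_pos: [500.6, 9.2, 235.8]
tcp_rot: [0.422, -0.56, 0.42, 0.576]
contact_force: [-8.1, 3.0, 8.9]
opening: 19.0
t: 9.63
tcp_pos: [506.6, -3.2, 235.7]
tcp_rot: [0.419, -0.557, 0.421, 0.581]
contact_force: [-13.7, 0.5, 11.5]
opening: 19.4
t 9.63 z 235.7 theta 3.773 r 89.6 F [-13.7   0.5  11.5] open 19.4
3.8 [ 0.5 -6.1 -0.4]
tongue angle,width [(np.float64(0.36), 11.2), (np.float64(0.359), 11.0), (np.float64(0.357), 10.6), (np.float64(0.357), 10.6)]
```

```bash
python3 -m creep '[{"fingers":1,"dx":0,"dy":0,"dz":8,"ax":0,"ay":0,"az":0},{"fingers":1,"dx":0,"dy":0,"dz":8,"ax":0,"ay":0,"az":0},{"fingers":1,"dx":0,"dy":0,"dz":8,"ax":0,"ay":0,"az":0},{"fingers":1,"dx":0,"dy":-1,"dz":8,"ax":0,"ay":0,"az":0},{"fingers":1,"dx":0,"dy":-1,"dz":5,"ax":0,"ay":0,"az":0}]'
python3 - <<'E'
from h import *
arc([3.3],235,86)
tiplook("d3")
E
```

```text
t: 10.1
tcp_pos: [493.3, 14.1, 235.8]
tcp_rot: [0.416, -0.553, 0.434, 0.576]
contact_force: [-0.9, -6.4, 1.4]
opening: 19.0
t 10.1 z 235.8 theta 3.535 r 92.8 F [-0.9 -6.4  1.4] open 19.0
3.3 [ 0.8 -6.8 21. ]
tongue angle,width [(np.float64(0.384), 11.2), (np.float64(0.385), 10.6), (np.float64(0.383), 10.6), (np.float64(0.383), 11.0)]
```

```bash
python3 -m creep '[{"fingers":1,"dx":0,"dy":-2,"dz":7,"ax":0,"ay":0,"az":0},{"fingers":1,"dx":0,"dy":-2,"dz":7,"ax":0,"ay":0,"az":0},{"fingers":1,"dx":0,"dy":-2,"dz":5,"ax":0,"ay":0,"az":0}]'
python3 - <<'E'
from h import *
arc([3.3],235,86)
tiplook("d4")
E
```

```text
t: 10.4
tcp_pos: [490.3, 22.2, 235.8]
tcp_rot: [0.415, -0.551, 0.443, 0.573]
contact_force: [-2.9, -8.8, 2.2]
opening: 19.3
t 10.4 z 235.8 theta 3.442 r 92.9 F [-2.9 -8.8  2.2] open 19.3
3.3 [ 0.5 -7.3 12.4]
tongue angle,width [(np.float64(0.331), 11.4), (np.float64(0.332), 11.2), (np.float64(0.33), 10.8), (np.float64(0.33), 10.8)]
```

```bash
python3 -m creep '[{"fingers":1,"dx":0,"dy":-2,"dz":6,"ax":0,"ay":0,"az":0},{"fingers":1,"dx":0,"dy":-2,"dz":6,"ax":0,"ay":0,"az":0},{"fingers":1,"dx":0,"dy":-2,"dz":4,"ax":0,"ay":0,"az":0}]'
python3 - <<'E'
from h import *
arc([3.3],235,86)
tiplook("d5")
E
```

```text
t: 10.7
tcp_pos: [488.8, 27.1, 235.9]
tcp_rot: [0.413, -0.548, 0.452, 0.57]
contact_force: [-4.8, -10.2, 5.6]
opening: 18.9
t 10.7 z 235.9 theta 3.387 r 93.0 F [ -4.8 -10.2   5.6] open 18.9
3.3 [ 0.4 -7.4  7.5]
tongue angle,width [(np.float64(0.272), 11.2), (np.float64(0.272), 10.8), (np.float64(0.268), 11.2), (np.float64(0.27), 11.2)]
```

```bash
python3 -m creep '[{"fingers":1,"dx":0,"dy":-1,"dz":6,"ax":0,"ay":0,"az":0},{"fingers":1,"dx":0,"dy":-1,"dz":5,"ax":0,"ay":0,"az":0}]'
python3 - <<'E'
from h import *
arc([3.3],235,86)
tiplook("d6")
E
```

```text
t: 10.92
tcp_pos: [487.5, 30.4, 235.9]
tcp_rot: [0.414, -0.547, 0.457, 0.567]
contact_force: [-0.7, -7.0, 0.9]
opening: 19.0
t 10.92 z 235.9 theta 3.349 r 93.5 F [-0.7 -7.   0.9] open 19.0
3.3 [ 0.3 -7.8  3.9]
tongue angle,width [(np.float64(0.228), 11.2), (np.float64(0.231), 11.0), (np.float64(0.227), 11.0), (np.float64(0.23), 11.2)]
```

```bash
python3 -m creep '[{"fingers":1,"dx":0,"dy":-1,"dz":5,"ax":0,"ay":0,"az":0},{"fingers":1,"dx":0,"dy":-1,"dz":3,"ax":0,"ay":0,"az":0}]'
python3 - <<'E'
from h import *
arc([3.3],235,86)
tiplook("d7")
E
```

```text
t: 11.13
tcp_pos: [486.8, 32.6, 235.9]
tcp_rot: [0.414, -0.546, 0.461, 0.564]
contact_force: [-1.8, -4.0, 1.3]
opening: 19.0
t 11.13 z 235.9 theta 3.325 r 93.8 F [-1.8 -4.   1.3] open 19.0
3.3 [ 0.3 -8.   1.8]
tongue angle,width [(np.float64(0.2), 11.2), (np.float64(0.204), 11.2), (np.float64(0.199), 11.0), (np.float64(0.203), 11.0)]
```

```bash
python3 -m creep '[{"fingers":1,"dx":0,"dy":-1,"dz":5,"ax":0,"ay":0,"az":0},{"fingers":1,"dx":0,"dy":0,"dz":3,"ax":0,"ay":0,"az":0}]'
python3 - <<'E'
from h import *
arc([3.3],235,86)
tiplook("d8")
E
```

```text
t: 11.35
tcp_pos: [486.1, 34.7, 235.9]
tcp_rot: [0.415, -0.545, 0.465, 0.561]
contact_force: [4.2, -4.0, -4.8]
opening: 18.5
t 11.35 z 235.9 theta 3.302 r 94.1 F [ 4.2 -4.  -4.8] open 18.5
3.3 [ 0.4 -8.2 -0.4]
tongue angle,width [(np.float64(0.176), 10.8), (np.float64(0.178), 11.2), (np.float64(0.173), 11.0), (np.float64(0.177), 11.0)]
```

```bash
python3 -m creep '[{"fingers":1,"dx":0,"dy":0,"dz":3,"ax":0,"ay":0,"az":0}]'
python3 - <<'E'
from h import *
arc([3.3],235,86)
tiplook("d9")
E
```

```text
t: 11.48
tcp_pos: [486.1, 35.1, 235.9]
tcp_rot: [0.415, -0.545, 0.466, 0.56]
contact_force: [2.2, -7.1, -2.7]
opening: 19.2
t 11.48 z 235.9 theta 3.298 r 94.1 F [ 2.2 -7.1 -2.7] open 19.2
3.3 [ 0.4 -8.1 -0.7]
tongue angle,width [(np.float64(0.171), 11.0), (np.float64(0.175), 11.0), (np.float64(0.171), 11.0), (np.float64(0.174), 10.8)]
```

```bash
python3 -m creep '[{"fingers":1,"dx":0,"dy":0,"dz":4,"ax":0,"ay":0,"az":0}]'
python3 - <<'E'
from h import *
arc([3.3],235,86)
tiplook("d10")
E
```

```text
t: 11.62
tcp_pos: [485.9, 36.1, 235.9]
tcp_rot: [0.416, -0.545, 0.467, 0.558]
contact_force: [2.4, -7.5, -2.1]
opening: 19.4
t 11.62 z 235.9 theta 3.287 r 94.1 F [ 2.4 -7.5 -2.1] open 19.4
3.3 [ 0.4 -8.  -1.7]
tongue angle,width [(np.float64(0.16), 10.8), (np.float64(0.163), 11.4), (np.float64(0.159), 11.0), (np.float64(0.162), 10.8)]
```

0.161 rad, with about 0.006–0.01 of creep expected on release. I'll release here.

```bash
python3 -m creep '[{"fingers":0,"dx":0,"dy":0,"dz":0,"ax":0,"ay":0,"az":0},{"fingers":0,"dx":0,"dy":0,"dz":0,"ax":0,"ay":0,"az":0},{"fingers":0,"dx":0,"dy":0,"dz":0,"ax":0,"ay":0,"az":0},{"fingers":0,"dx":0,"dy":0,"dz":0,"ax":0,"ay":0,"az":0},{"fingers":0,"dx":0,"dy":0,"dz":0,"ax":0,"ay":0,"az":0}]'; python3 -m creep '[{"fingers":0,"dx":-15,"dy":0,"dz":0,"ax":0,"ay":0,"az":0},{"fingers":0,"dx":-25,"dy":0,"dz":0,"ax":0,"ay":0,"az":0},{"fingers":0,"dx":-30,"dy":0,"dz":0,"ax":0,"ay":0,"az":0},{"fingers":0,"dx":-30,"dy":0,"dz":0,"ax":0,"ay":0,"az":0}]'; python3 -m creep '[{"fingers":0,"dx":0,"dy":0,"dz":38,"ax":0,"ay":0,"az":0},{"fingers":0,"dx":0,"dy":0,"dz":38,"ax":0,"ay":0,"az":0},{"fingers":0,"dx":0,"dy":0,"dz":38,"ax":0,"ay":0,"az":0},{"fingers":0,"dx":0,"dy":0,"dz":38,"ax":0,"ay":0,"az":0},{"fingers":0,"dx":0,"dy":0,"dz":0,"ax":0,"ay":0,"az":0}]';python3 - <<'E'
from h import *
arc([3.3],235,86)
tiplook("d11")
a=crop(viewer.capture("top")[:,:,::-1],190,125,150,200,3)
b=crop(viewer.capture("side")[:,:,::-1],280,180,80,70,4)
e=crop(viewer.capture("top")[:,:,::-1],230,130,42,40,8)
c=np.zeros((600,800,3),np.uint8); c[:,:450]=a; c[:280,460:780]=b; c[280:600,460:796]=e
cv2.imwrite("pics/d12.png",c)
E
```

```text
t: 12.08
tcp_pos: [486.3, 35.6, 236.4]
tcp_rot: [0.417, -0.545, 0.467, 0.558]
contact_force: [0.2, -0.1, 0.0]
opening: 78.2
t: 12.42
tcp_pos: [487.8, 40.0, 333.5]
tcp_rot: [0.412, -0.542, 0.471, 0.561]
contact_force: [0.7, -0.2, -0.2]
opening: 85.5
t: 12.83
tcp_pos: [458.5, 193.5, 337.7]
tcp_rot: [0.419, -0.543, 0.468, 0.557]
contact_force: [0.1, 0.9, -0.7]
opening: 85.7
t 12.83 z 337.7 theta 2.268 r 187.6 F [ 0.1  0.9 -0.7] open 85.7
3.3 [ 106.8   -8.3 -158.5]
tongue angle,width [(np.float64(0.153), 11.0), (np.float64(0.149), 11.0), (np.float64(0.15), 10.8), (np.float64(0.152), 11.2)]
```

View pics/d12.png

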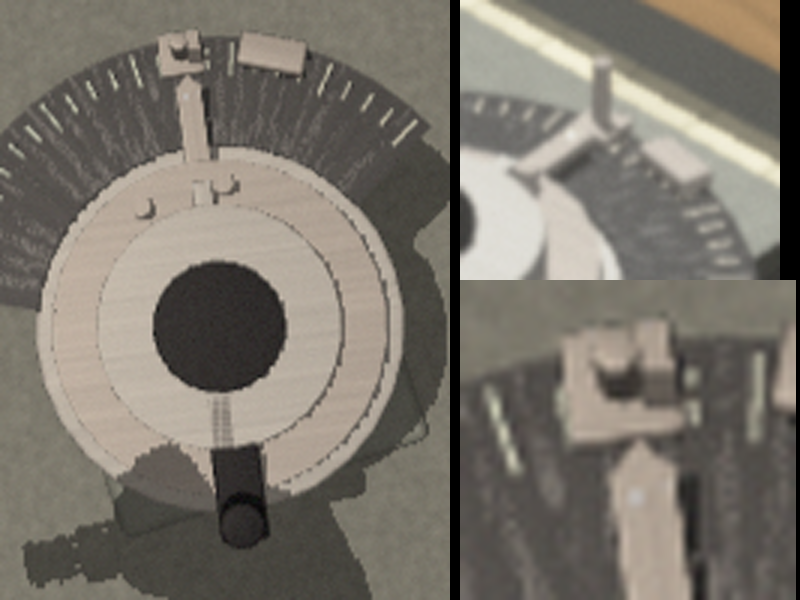

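The close view shows the tip under the pin's foot. The pointer is at 0.151 rad, the pin at about 0.155 (0.5 mm apart), and the knob is opposite the pointer, so the play is taken up. The arm is clear.

```bash
python3 -c "
from bench import order
print(order.sign_off())"
```

```text
the job is handed in; nothing more can be done
None
```

The grinder is set: the pointer stands about 0.5 mm on the fine side of the tall pin, and the last turn was clockwise. I handed it in at about 13 s.

- **First pass:** I pinched the knob and turned it counter-clockwise to about 28 mm past the pin, then clockwise back to it. When I let go, the pointer crept about 1 mm and ended 1.8 mm past the pin.
- **Second pass:** I gripped again and repeated the whole sequence. I went counter-clockwise to 24–27 mm past the pin, then clockwise, stopping slightly early to allow for the creep on release.
- **Final check:** With the gripper open and clear of the grinder, the pointer read 0.151 rad and the pin 0.155 rad. The pin's angle is uncertain by about 1 mm. The knob is opposite the pointer within about 0.01 rad, so the play is taken up.
- **Disagreements:** In the first pass, reading the tip by eye gave about 1 mm further clockwise than the image measurement (0.140 against 0.150 rad). While clamped, the pads slid up to about 9 mm outwards on the knob, but the grip held. The highest contact force I saw was about 18 N.

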